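# Sort the stripped rig parts into their trays

## Task

The lab's rigs have been stripped for service and their parts lie mixed on the bench: sort them all into the white trays. Lay each of the two linear actuators flat in a long bay of its own in the tray with two long bays, stand each of the two servo motors upright in a square bay of its own in the tray with two square bays, and put the black controller box flat, right way up, in the undivided tray. Set every part down gently on the tray's floor without dropping it, and leave the multimeter and the steel ball on its ring where they are.

Things in the scene. Friction and masses are not known exactly. Their poses are not given: they have to be found in the camera images.
- actuator1_c (a point): Miniature linear actuator, one of two alike, lying flat: a slim square bar, 22 x 22 mm in section, bare aluminium with a black motor end, a thin 8 mm steel rod with an eye at one end; 120 mm long over all. Point at its middle, half-way up (11 mm above what it lies on). x axis: along it, rod end at +x (x = +60 mm) and motor end at -x (x = -60 mm); z axis up. The 22 mm wide bar runs from x = -50 to +22 mm, so it can be gripped at this point across y. 0.08 to 0.13 kg.
- actuator2_c (a point): Miniature linear actuator, one of two alike, lying flat: a slim square bar, 22 x 22 mm in section, bare aluminium with a black motor end, a thin 8 mm steel rod with an eye at one end; 120 mm long over all. Point at its middle, half-way up (11 mm above what it lies on). x axis: along it, rod end at +x (x = +60 mm) and motor end at -x (x = -60 mm); z axis up. The 22 mm wide bar runs from x = -50 to +22 mm, so it can be gripped at this point across y. 0.08 to 0.13 kg.
- servo1_c (a point): Servo motor, one of two alike, standing upright: a black block 56 mm long (x) x 36 mm wide (y) x 38 mm high with grey bands, and a round aluminium horn, 24 mm across and 4 mm high, on its top off-centre towards its +x end. Point at the block's centre, 19 mm above what it stands on; z axis up. Grip across y. 0.065 to 0.12 kg.
- servo2_c (a point): Servo motor, one of two alike, standing upright: a black block 56 mm long (x) x 36 mm wide (y) x 38 mm high with grey bands, and a round aluminium horn, 24 mm across and 4 mm high, on its top off-centre towards its +x end. Point at the block's centre, 19 mm above what it stands on; z axis up. Grip across y. 0.065 to 0.12 kg.
- controller_c (a point): Controller box, lying flat: black enclosure 100 mm long (x) x 64 mm wide (y) x 28 mm high with a brownish window in its top. Point at its centre, 14 mm above what it lies on; z axis up. Grip across y (64 mm). 0.12 to 0.21 kg.
- tray_lanes: Tray with two long bays, for the actuators: 156 mm (x) x 153 mm (y) outside, one dividing wall along x in the middle (as high as the outer walls). Each bay is 150 mm long (x) and 72 mm wide (y) inside, its centre 37.5 mm to either side (+y and -y) of the tray's origin. White plastic, fixed to the bench; walls 25 mm high and 3 mm thick, floor 3 mm thick. Origin: middle of its underside, at bench height; z axis up.
- tray_squares: Tray with two square bays, for the servo motors: 96 mm (x) x 189 mm (y) outside, one dividing wall along x in the middle (as high as the outer walls). Each bay is 90 x 90 mm inside, its centre 46.5 mm to either side (+y and -y) of the tray's origin. White plastic, fixed to the bench; walls 25 mm high and 3 mm thick, floor 3 mm thick. Origin: middle of its underside, at bench height; z axis up.
- tray_single: Undivided tray, for the controller box: 146 mm (x) x 124 mm (y) outside, one bay of 140 mm (x) x 118 mm (y) inside, centred on the tray's origin. White plastic, fixed to the bench; walls 25 mm high and 3 mm thick, floor 3 mm thick. Origin: middle of its underside, at bench height; z axis up.
- multimeter_c (a point): Bystander: handheld yellow multimeter with a grey face, 165 mm (x) x 80 mm (y) x 41 mm high over its dial, lying on the bench at the side of the work. Point at its middle, 17 mm up. Leave it alone.
- ball_center (a point): Bystander: polished steel ball, 40 mm across, resting on a black rubber ring (38 mm across, 6 mm high) beyond the trays; its top is 43 mm above the bench. Point at the ball's centre. It rolls away if knocked: leave it alone.
Things that resemble listed ones, but are neither listed nor needed, are in the scene too. What is shaped like the tray_single but blue or purple is not meant.

How it is judged:
By the outcome, as a careful person would: the job done as asked, in the order asked, and still so for the second after the job is handed in, with the robot touching nothing.
It also fails if it takes over 128 s, if anything falls off the work surface, if the arm or the gripper's body presses on something with over 40 N, if the wrist force passes 120 N, or if a joint passes its speed limit or range.

## Robot

A 6-joint arm with a two-finger parallel gripper is mounted at the origin on the work surface. World frame = base frame: x ahead of the robot, y to its left, z up, the work surface at z = 0. Lengths are in mm, angles in rad, forces in N, time in s.
With the tool pointing down it reaches from about 275 to 750 mm from the base axis. Payload 10.2 kg.
Tool frame: the origin (TCP) lies midway between the tips of the shut fingers; the grasp point (between the pads) lies 19 mm behind it; z points along the fingers, y is the line along which they close (so a half turn about z gives the same grasp; the last joint's range is limited). The gripper opens to 85 mm and grips with 20 to 120 N. Pads are 22 mm wide; open, the fingers measure 114 mm over their backs; the gripper's body (76 mm by 85 mm) begins 54 mm behind the grasp point. The pads swing forward as they close: fully open they stand 13 mm farther back than shut.
Start: joints at [1, 0.313, 1.498, -0, 1.331, -0.223], TCP at [178.949, 493.567, 196.794] pointing down, gripper open.
Joint ranges: [-2.94, 2.94], [-0.97, 2.17], [0.19, 2.56], [-1.23, 4.37], [0.02, 3.11], [-2.88, 2.88]. Speed limits (rad/s): [2.39, 2.39, 3.01, 3.14, 3.14, 3.14].

## Interface

Orientations are given as a unit quaternion [w, x, y, z].
In Python, from rig import ctrl gives the robot as it stands.
- The arm moves only by the tool send_rows, never from a script. Its argument "targets" is a list of rows, each an object with "offset": the shift along the world's x, y, z in cm, a list of three; "spin": the turn about the world's z in rad. A call has 1 to 8 rows; each row is the pose to reach, as a shift and turn from the pose commanded when the call began; what a row does not reach only later rows make up. A row lasts 1/12 s, in which the tool goes at most 41.7 mm and 7.16 degrees, less where a joint would pass 70% of its speed; a pose out of reach is approached as far as the arm can. A call with a gripper value outside its range is refused whole. "grip" is the opening, from 0 (shut) to 1 (fully open), set as the call begins (left out, the last holds). The fingers move at their own pace and stop on an object; "squeeze" is the grip in N (left out, the last holds). Time passes only in rows, so rows that repeat a pose let the fingers close. It gives the time, the measured TCP pose, the force, the opening and the grip force at its end, in the units of the state.
- ctrl.sense(): the state, without advancing time (a new reading comes with each control period).
- ctrl.capture(name): name is "scene" or "top" or "wrist"; returns (picture, depth): 384x512x3 uint8, red, green, blue; 384x512 float32, mm along the optical axis (not along the pixel's ray), 0 where there is no reading.
- ctrl.calibration(name): a dict with "fx", "fy", "cx", "cy" (pixels), "view" (4x4, takes a point from world to camera coordinates); the wrist camera has in their place "mount" (4x4, takes a point from camera to tool coordinates, whose origin is the TCP and whose axes are the flange's). Camera axes: x right, y down, z forward; pixel columns grow to the right and rows downward; lengths in mm; the calibration is good to about 2 mm. A picture is of the moment at which its call begins: read the wrist's pose just before it. calibration takes no time and is no camera call.
- ctrl.finish_job(): hands the job in; it is judged then, once.
Trained networks look in the newest picture that a camera, given by its name, has taken for a name from the list of things; names that differ only in an ending like _2 or _b are one class to them, and where a whole thing is asked for, a point or a joint stands for the part that bears it (a point fixed in the world has none). Each returns a list of dicts, best first, with "conf" (0 to 1); they miss things now and then, are a little off and sometimes report something else, mostly with a low value. They report only what shows in the picture. A call takes as long as a camera call. They do not tell look-alikes from the thing itself.
- ctrl.search_frame(camera, query): "box" ([left, top, right, bottom] in pixels, round what is visible of it).
- ctrl.place_of(camera, query): "uv" ([column, row] in pixels: a listed point, or the origin of a listed thing).
The state is a dict: "time_s": time; "joints": joint angles; "dq": joint speeds; "tau": joint torques, N m; "eef_pos": TCP position; "ee_rot": TCP orientation; "force": force on the tool from outside, world axes, zero at the start; "wrist_torque": the same for the moment, N m; "grip_width": opening from 0.0 (shut) to 1.0 (fully open); "grip_force": force on a finger pad.
Only numpy, scipy, OpenCV 4.12 (cv2) and the standard library are available. Lean on these libraries where they do the work, as an engineer would, in place of code of your own. Each camera call takes 0.05 s, during which the arm holds its last target. There are 200 camera calls.

## Working session

There is one attempt and no reset: what is moved stays moved. The work goes in short steps, Python scripts to look and compute and a tool call to move; the robot and the scene stay as the last step left them, time stands still between calls to the robot, and variables do not carry over. Pictures are saved under pics/ and viewed, at most 15 in all, crops included, and the job is handed in when it is done.

Besides the shell and the picture viewer there is one more tool, called after ">>>" as name([rows], argument=value, ...), one row to a line, values as JSON. send_rows: Moves the arm, as the interface text tells. Its arguments: {"type":"object","properties":{"targets":{"type":"array"},"grip":{"type":"number"},"squeeze":{"type":"number"}},"required":["targets"]}

```bash
ls; mkdir -p pics
cat > h.py <<'E'
import numpy as np, cv2
from rig import ctrl
def save(n,im,crop=None,s=1):
    if crop: l,t,r,b=crop; im=im[t:b,l:r]
    if s!=1: im=cv2.resize(im,None,fx=s,fy=s,interpolation=cv2.INTER_CUBIC)
    cv2.imwrite('pics/'+n+'.png',im[:,:,::-1])
def world(cam,uv,d,c=None):
    c=c or ctrl.calibration(cam)
    p=np.array([(uv[0]-c['cx'])/c['fx']*d,(uv[1]-c['cy'])/c['fy']*d,d,1])
    return (np.linalg.inv(np.array(c['view']))@p)[:3]
def cloud(cam,d):
    c=ctrl.calibration(cam); v,u=np.mgrid[:d.shape[0],:d.shape[1]]
    p=np.stack([(u-c['cx'])/c['fx']*d,(v-c['cy'])/c['fy']*d,d,np.ones_like(d)],-1)
    return (p@np.linalg.inv(np.array(c['view'])).T)[...,:3]
E
python3 - <<'E'
from h import *
print(ctrl.sense())
for n in ('top','scene'):
    im,d=ctrl.capture(n); save(n+'0',im,s=1.5); np.savez('pics/%s0.npz'%n,im=im,d=d)
    P=cloud(n,d)
    for q in ['actuator1_c','servo1_c','controller_c','tray_lanes','tray_squares','tray_single','multimeter_c','ball_center']:
        for r in ctrl.place_of(n,q):
            u,v=r['uv']; print(n,q,np.round(r['uv']),round(r['conf'],2),np.round(P[min(int(v),383),min(int(u),511)]))
E
```

```text
pics
{'time_s': 0.0, 'joints': array([ 9.99562012e-01,  3.13433405e-01,  1.49844673e+00,  4.23342269e-05,
        1.33096972e+00, -2.23434924e-01]), 'dq': array([-0.00028302, -0.00164961,  0.0004372 , -0.00206149, -0.00096113,
        0.00154855]), 'tau': array([ 2.02482486e-03, -4.12233567e+01, -2.59766400e+01,  1.02347417e-04,
        3.73996503e-03, -2.05337614e-06]), 'eef_pos': array([178.7902486 , 493.30645495, 196.23995608]), 'ee_rot': array([-2.62200890e-04,  1.73029464e-01,  9.84916448e-01, -5.71674185e-04]), 'force': array([ 0.58934396, -0.08145962, -0.59516505]), 'wrist_torque': array([ 0.03395833, -0.0247048 , -0.04475636]), 'grip_force': 0.0, 'grip_width': 1.0032758776757809}
top actuator1_c [323. 204.] 0.61 [ 417. -144.   25.]
top servo1_c [203. 225.] 0.56 [347. 319.  46.]
top tray_lanes [357. 155.] 0.83 [ 616. -294.   -1.]
top tray_lanes [283. 194.] 0.43 [461.   9.  21.]
top tray_lanes [243. 209.] 0.29 [405. 170.  39.]
top tray_squares [283. 144.] 0.8 [665.   4.   3.]
top tray_single [ 88. 215.] 0.94 [403. 774.   2.]
top tray_single [145. 166.] 0.81 [591. 549.   1.]
top
[... 190 characters left out ...]
80.  36.]
scene actuator1_c [214. 122.] 0.7 [ 354. -303.   30.]
scene actuator1_c [221. 153.] 0.46 [ 439. -144.   28.]
scene servo1_c [320. 218.] 0.54 [368. 336.  26.]
scene controller_c [214. 122.] 0.59 [ 347. -305.   30.]
scene tray_lanes [162. 153.] 0.68 [ 617. -297.   20.]
scene tray_lanes [214. 122.] 0.49 [ 352. -300.   31.]
scene tray_squares [191. 207.] 0.83 [678.  -4.  13.]
scene tray_single [318. 307.] 0.91 [604. 560.   6.]
scene tray_single [257. 250.] 0.82 [612. 284.   5.]
scene tray_single [415. 312.] 0.77 [392. 761.   6.]
scene tray_single [350. 192.] 0.69 [188. 311.   7.]
scene multimeter_c [182. 107.] 0.91 [ 402. -470.   32.]
scene ball_center [202. 250.] 0.41 [765. 188.  44.]
```

View pics/top0.png

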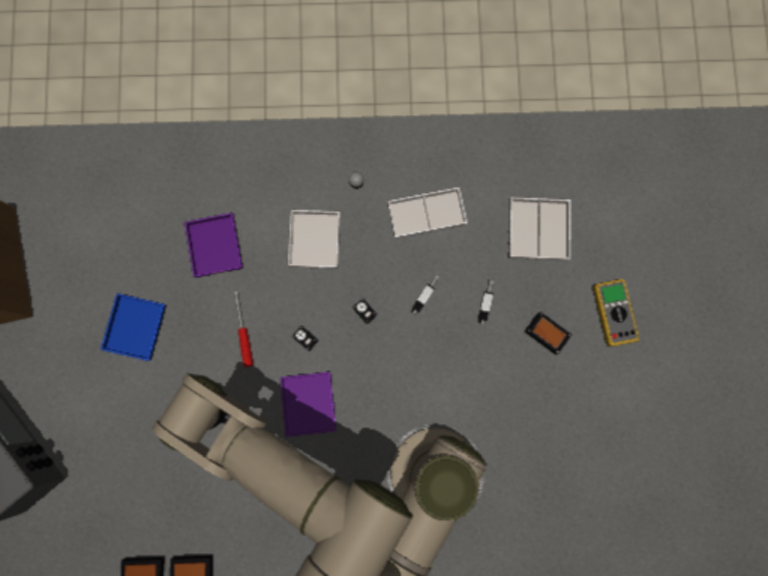

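View pics/scene0.png

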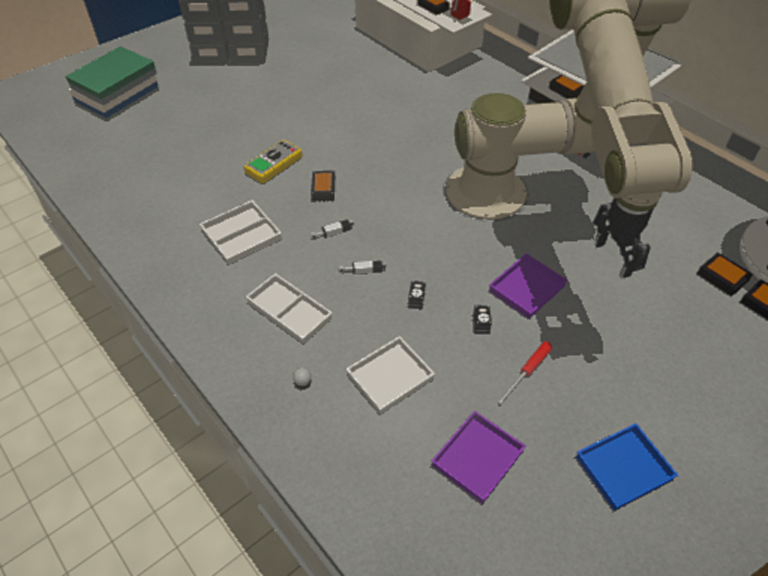

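The top view (shown at 1.5x) has these parts:
- **Actuators:** (425,294) and (486,302).
- **Servos:** (365,311) and (305,338).
- **Controller:** (548,333). Its look-alikes sit at (143,567) and (192,567), far off the work area.
- **White trays:** single (314,239), squares (427,212), lanes (540,228). The purple and blue trays at (214,244), (308,403) and (133,326) are decoys.
- **Bystanders:** ball (356,180), multimeter (616,313), plus a screwdriver at (243,330).

Next I'll measure rough poses.

Run:
```python
from h import *
z=np.load('pics/top0.npz'); im,d=z['im'],z['d']; P=cloud('top',d)
c=ctrl.calibration('top'); print(c['fx'],np.linalg.inv(c['view'])[:3,3])
pts=[]
for n in ('top','scene'):
    z=np.load('pics/%s0.npz'%n); P=cloud(n,z['d']).reshape(-1,3); pts.append(P[z['d'].ravel()>0])
for n,p in zip(('top','scene'),pts):
    b=p[(p[:,0]>250)&(p[:,0]<850)&(abs(p[:,1])<420)]
    print(n,'bench z',np.median(b[:,2]))
    # raster height map
    g=np.zeros((700,900),np.uint8); q=b[b[:,2]>9]
    ix=(q[:,0]-200).astype(int); iy=(q[:,1]+450).astype(int)
    g[ix.clip(0,699),iy.clip(0,899)]=255
    g=cv2.morphologyEx(g,cv2.MORPH_CLOSE,np.ones((9,9),np.uint8))
    k,lab,st,ce=cv2.connectedComponentsWithStats(g)
    for i in range(1,k):
        if st[i,4]<200: continue
        m=np.argwhere(lab==i).astype(np.float32)
        (x,y),(w,h),a=cv2.minAreaRect(m)
        zz=q[lab[ix.clip(0,699),iy.clip(0,899)]==i][:,2]
        print(round(x+200),round(y-450),round(w),round(h),round(a),'z',np.round(np.percentile(zz,[50,95])))
```

```text
468.7085919918695 [ 207.33591133  149.69232007 1823.60411732]
top bench z 0.9481800489274974
344 -302 101 66 50 z [28. 35.]
347 323 56 40 47 z [39. 47.]
431 -148 32 117 81 z [21. 28.]
414 167 62 36 41 z [38. 46.]
442 12 29 92 55 z [21. 31.]
556 332 130 67 46 z [23. 30.]
621 -303 167 165 85 z [21. 32.]
567 236 16 74 77 z [25. 35.]
628 -299 22 99 90 z [16. 26.]
612 279 42 18 28 z [11. 14.]
632 30 62 113 24 z [22. 32.]
652 84 54 14 5 z [22. 33.]
665 -88 55 111 62 z [22. 31.]
668 295 54 136 13 z [22. 31.]
699 34 36 134 9 z [21. 30.]
724 -61 21 54 2 z [20. 31.]
762 179 33 40 3 z [36. 46.]
scene bench z 2.562619759025438
256 318 124 12 90 z [20. 29.]
346 -302 104 63 51 z [29. 35.]
351 324 57 37 49 z [38. 45.]
418 -144 33 90 77 z [22. 28.]
415 167 62 36 41 z [38. 46.]
457 7 29 116 58 z [21. 27.]
608 291 137 153 85 z [22. 30.]
620 -300 170 163 87 z [20. 30.]
674 -6 110 201 9 z [21. 30.]
767 181 35 36 56 z [37. 45.]
```

>>> send_rows([
  {"offset":[4,-4,2],"spin":0},
  {"offset":[7,-8,4],"spin":0},
  {"offset":[9,-12,6],"spin":0},
  {"offset":[11,-16,8],"spin":-0.17},
  {"offset":[13,-20,10],"spin":-0.17},
  {"offset":[14,-24,10],"spin":-0.17},
  {"offset":[16,-28,10],"spin":-0.17},
])

```text
time_s: 1.48
eef_pos: [318.9, 258.5, 292.0]
ee_rot: [0.001, 0.256, 0.967, 0.001]
force: [1.3, 0.1, 0.6]
grip_width: 0.999
grip_force: 0.0
```

Run:
```python
from h import *
s=ctrl.sense(); print(s['time_s'],s['eef_pos'],s['joints'],s['ee_rot'])
c=ctrl.calibration('wrist'); print(c['fx'],c['cx'],c['cy'],np.round(c['mount'],3))
```

```text
1.4833 [318.87009104 258.53216698 292.00491117] [ 3.94015099e-01 -4.90873369e-03  1.62462359e+00  2.86051233e-05
  1.51937971e+00 -6.59469645e-01] [9.83648136e-04 2.55781784e-01 9.66733737e-01 7.69907715e-04]
298.9337091651046 256.00512808205167 198.0415916041755 [[   0.      -0.946   -0.325   82.732]
 [   1.       0.      -0.      -0.779]
 [   0.      -0.325    0.946 -176.027]
 [   0.       0.       0.       1.   ]]
```

>>> send_rows([
  {"offset":[3,-4,0],"spin":0},
  {"offset":[6,-8,0],"spin":0},
  {"offset":[9,-12,0],"spin":0},
  {"offset":[10,-16,0],"spin":0},
  {"offset":[11,-20,0],"spin":0},
  {"offset":[11,-22,0],"spin":0},
  {"offset":[11,-22,0],"spin":0},
  {"offset":[11,-22,0],"spin":0},
])

```text
time_s: 2.15
eef_pos: [428.6, 38.3, 290.4]
ee_rot: [-0.0, 0.258, 0.966, 0.0]
force: [-0.2, 0.2, 0.2]
grip_width: 0.999
grip_force: 0.0
```

```bash
cat >> h.py <<'E'
from scipy.spatial.transform import Rotation as Ro
def wristcal(s):
    c=dict(ctrl.calibration('wrist')); w=s['ee_rot']; T=np.eye(4)
    T[:3,:3]=Ro.from_quat([w[1],w[2],w[3],w[0]]).as_matrix(); T[:3,3]=s['eef_pos']
    c['view']=np.linalg.inv(T@np.array(c['mount'])); return c
def wcloud(d,c):
    v,u=np.mgrid[:d.shape[0],:d.shape[1]]
    p=np.stack([(u-c['cx'])/c['fx']*d,(v-c['cy'])/c['fy']*d,d,np.ones_like(d)],-1)
    return (p@np.linalg.inv(c['view']).T)[...,:3]
def wshot(n):
    s=ctrl.sense(); im,d=ctrl.capture('wrist'); c=wristcal(s); P=wcloud(d,c); np.savez('pics/'+n+'.npz',im=im,d=d,P=P)
    R=Ro.from_quat(s['ee_rot'][[1,2,3,0]]).as_matrix(); print('t',round(s['time_s'],2),'tcp',np.round(s['eef_pos'],1),'close deg',round(np.degrees(np.arctan2(R[1,1],R[0,1])),1),'q6',round(s['joints'][5],2))
    return s,im,d,P,c
E
python3 - <<'E'
from h import *
s,im,d,P,c=wshot('w1'); save('w1',im,s=1.5)
k=(d>0)&(P[...,0]>280)&(P[...,0]<820)
print('bench',np.median(P[k][:,2]))
E
```

```text
t 2.15 tcp [428.6  38.3 290.4] close deg 60.1 q6 -1.23
bench -0.31476148081117117
```

View pics/w1.png

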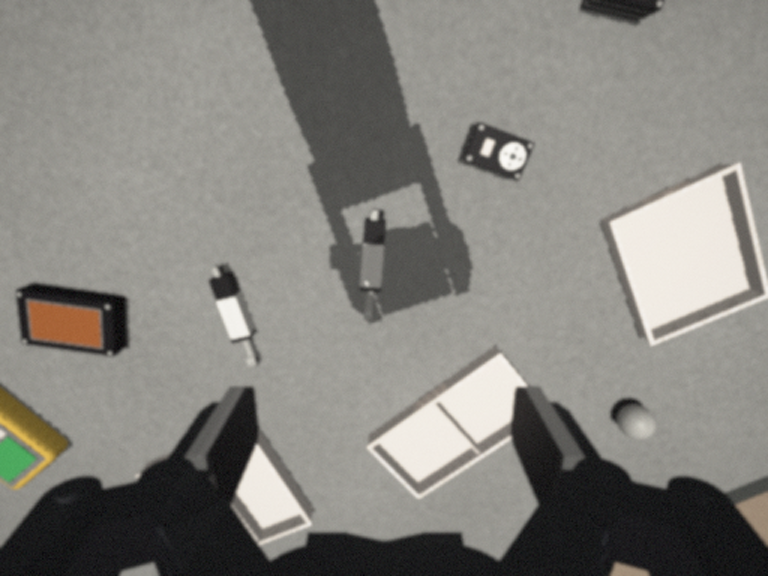

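The wrist view (1.5x) shows actuator2 at (373,262) in shadow, actuator1 at (233,308), a servo at (497,152) and the controller at (70,322). The squares tray is at (450,420), the single tray at (690,255) and part of the lanes tray at (275,500). Next I'll compute poses from the cloud.

```bash
cat >> h.py <<'E'
def comps(P,ok,zlo=14,zhi=60,box=(250,830,-420,420),amin=200,ref=None):
    b=P[ok]; b=b[(b[:,2]>zlo)&(b[:,2]<zhi)&(b[:,0]>box[0])&(b[:,0]<box[1])&(b[:,1]>box[2])&(b[:,1]<box[3])]
    g=np.zeros((700,900),np.uint8); ix=(b[:,0]-200).astype(int); iy=(b[:,1]+450).astype(int); g[ix,iy]=255
    g=cv2.morphologyEx(g,cv2.MORPH_CLOSE,np.ones((7,7),np.uint8))
    k,lab,st,ce=cv2.connectedComponentsWithStats(g); out=[]
    for i in range(1,k):
        if st[i,4]<amin: continue
        (x,y),(w,h),a=cv2.minAreaRect(np.argwhere(lab==i).astype(np.float32))
        if w<h: w,h,a=h,w,a+90
        zz=b[lab[ix,iy]==i][:,2]
        out.append((x+200,y-450,w,h,(a+90)%180-90,np.percentile(zz,90)))
        print('c %.0f %.0f size %.0f x %.0f long-axis %.1f deg ztop %.0f'%out[-1])
    return out
E
python3 - <<'E'
from h import *
z=np.load('pics/w1.npz'); P,d=z['P'],z['d']
print('parts+trays z>14'); comps(P,d>0)
print('z>5'); comps(P,d>0,zlo=5)
E
```

```text
parts+trays z>14
c 345 -304 size 102 x 65 long-axis 51.2 deg ztop 28
c 362 310 size 56 x 8 long-axis 54.8 deg ztop 37
c 432 -150 size 119 x 24 long-axis -16.2 deg ztop 22
c 415 166 size 57 x 37 long-axis 41.2 deg ztop 41
c 444 15 size 90 x 23 long-axis -34.5 deg ztop 22
c 610 294 size 151 x 130 long-axis -3.5 deg ztop 25
c 637 -262 size 136 x 81 long-axis -4.2 deg ztop 24
c 673 -6 size 193 x 102 long-axis -80.5 deg ztop 25
c 762 179 size 39 x 32 long-axis -81.5 deg ztop 40
z>5
c 345 -304 size 102 x 65 long-axis 51.2 deg ztop 28
c 361 310 size 56 x 8 long-axis 52.5 deg ztop 37
c 432 -151 size 120 x 24 long-axis -16.2 deg ztop 22
c 415 165 size 57 x 37 long-axis 40.8 deg ztop 41
c 456 6 size 118 x 23 long-axis -34.5 deg ztop 22
c 610 294 size 151 x 130 long-axis -3.5 deg ztop 25
c 637 -262 size 137 x 81 long-axis -4.2 deg ztop 24
c 673 -6 size 193 x 102 long-axis -80.5 deg ztop 24
c 762 179 size 39 x 32 long-axis -81.5 deg ztop 40
```

>>> send_rows([
  {"offset":[1,-1.4,-3],"spin":-0.08},
  {"offset":[2.1,-2.8,-6],"spin":-0.08},
  {"offset":[2.1,-2.8,-10],"spin":-0.08},
  {"offset":[2.1,-2.8,-14],"spin":-0.08},
  {"offset":[2.1,-2.8,-18],"spin":-0.08},
  {"offset":[2.1,-2.8,-21],"spin":-0.08},
  {"offset":[2.1,-2.8,-21],"spin":-0.08},
])

```text
time_s: 2.78
eef_pos: [446.1, 14.3, 76.1]
ee_rot: [-0.005, 0.293, 0.956, -0.0]
force: [-1.2, 0.8, -0.7]
grip_width: 0.996
grip_force: 0.0
```

Run:
```python
from h import *
s,im,d,P,c=wshot('w2'); save('w2',im)
comps(P,(d>0),zlo=5,zhi=30,box=(390,520,-50,60))
print('bench',np.median(P[(d>0)&(P[...,2]<5)][:,2]))
```

```text
t 2.78 tcp [446.1  14.3  76.1] close deg 55.9 q6 -1.21
c 455 6 size 118 x 23 long-axis -35.0 deg ztop 22
bench -0.9946992087176909
```

View pics/w2.png

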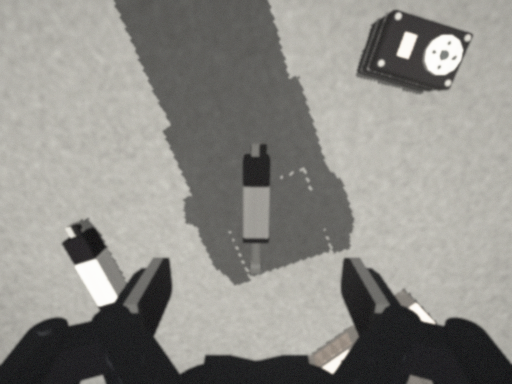

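The close crop shows the right part: bar at (256,210), black motor end at (257,168), rod pointing down, centred between the fingers and aligned. I'll go down and grip.

>>> send_rows([
  {"offset":[0,0,-3],"spin":0},
  {"offset":[0,0,-5.5],"spin":0},
  {"offset":[0,0,-7],"spin":0},
  {"offset":[0,0,-7.6],"spin":0},
  {"offset":[0,0,-7.6],"spin":0},
  {"offset":[0,0,-7.6],"spin":0},
])

```text
time_s: 3.33
eef_pos: [450.7, 12.2, 6.3]
ee_rot: [0.001, 0.294, 0.956, 0.0]
force: [0.4, -0.3, 1.1]
grip_width: 0.996
grip_force: 0.0
```

>>> send_rows([
  {"offset":[0,0,0],"spin":0},
  {"offset":[0,0,0],"spin":0},
  {"offset":[0,0,0],"spin":0},
  {"offset":[0,0,0],"spin":0},
  {"offset":[0,0,0],"spin":0},
  {"offset":[0,0,0],"spin":0},
  {"offset":[0,0,0],"spin":0},
  {"offset":[0,0,0],"spin":0},
], grip=0, squeeze=40)

```text
time_s: 4.0
eef_pos: [449.4, 12.0, 4.5]
ee_rot: [-0.0, 0.294, 0.956, -0.0]
force: [-0.3, -0.3, -0.4]
grip_width: -0.001
grip_force: 0.0
```

Run:
```python
from h import *
print({k:ctrl.sense()[k] for k in('grip_width','grip_force')})
s,im,d,P,c=wshot('w3'); save('w3',im)
comps(P,(d>0),zlo=5,zhi=35,box=(370,520,-90,90))
```

```text
{'grip_width': -0.0006644667128512262, 'grip_force': 0.0}
t 4.0 tcp [449.4  12.    4.5] close deg 55.7 q6 -1.21
c 431 23 size 59 x 23 long-axis -34.4 deg ztop 22
```

View pics/w3.png

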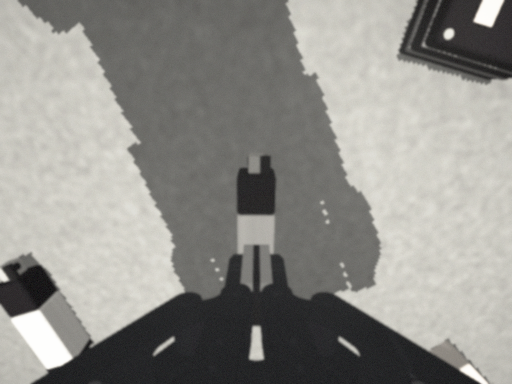

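Run:
```python
from h import *
z=np.load('pics/w3.npz'); P,d=z['P'],z['d']
for v in (200,230,240,250,260,270,280,290):
    print(v,[(u,*np.round(P[v,u]).astype(int)) for u in (232,242,249,257,264,272,280)])
```

```text
200 [(232, np.int64(425), np.int64(9), np.int64(-1)), (242, np.int64(423), np.int64(20), np.int64(21)), (249, np.int64(425), np.int64(23), np.int64(21)), (257, np.int64(427), np.int64(27), np.int64(21)), (264, np.int64(429), np.int64(30), np.int64(21)), (272, np.int64(432), np.int64(34), np.int64(21)), (280, np.int64(442), np.int64(35), np.int64(-1))]
230 [(232, np.int64(442), np.int64(-3), np.int64(0)), (242, np.int64(438), np.int64(9), np.int64(21)), (249, np.int64(440), np.int64(13), np.int64(22)), (257, np.int64(443), np.int64(16), np.int64(21)), (264, np.int64(445), np.int64(20), np.int64(21)), (272, np.int64(448), np.int64(24), np.int64(21)), (280, np.int64(460), np.int64(23), np.int64(-1))]
240 [(232, np.int64(448), np.int64(-8), np.int64(-2)), (242, np.int64(443), np.int64(5), np.int64(21)), (249, np.int64(446), np.int64(9), np.int64(21)), (257, np.int64(448), np.int64(13), np.int64(21)), (264, np.int64(451), np.int64(16), np.int64(21)), (272, np.int64(453), np.int64(20), np.int64(21)), (280, np.int64(466), np.int64(19), np.int64(-1))]
250 [(232, np.int64(454), np.int64(-12),
[... 1030 characters left out ...]
2, np.int64(439), np.int64(6), np.int64(67)), (242, np.int64(438), np.int64(12), np.int64(74)), (249, np.int64(440), np.int64(14), np.int64(73)), (257, np.int64(441), np.int64(17), np.int64(73)), (264, np.int64(443), np.int64(20), np.int64(73)), (272, np.int64(445), np.int64(22), np.int64(73)), (280, np.int64(450), np.int64(23), np.int64(68))]
290 [(232, np.int64(434), np.int64(11), np.int64(84)), (242, np.int64(435), np.int64(14), np.int64(85)), (249, np.int64(438), np.int64(15), np.int64(82)), (257, np.int64(444), np.int64(15), np.int64(75)), (264, np.int64(443), np.int64(20), np.int64(81)), (272, np.int64(443), np.int64(23), np.int64(83)), (280, np.int64(444), np.int64(26), np.int64(84))]
```

Run:
```python
from h import *
tz={'w1':290.4,'w2':76.1,'w3':4.5}; xy={'w1':(428.6,38.3,60.1),'w2':(446.1,14.3,55.9),'w3':(449.4,12,55.7)}
for n in tz:
    z=np.load('pics/%s.npz'%n); P,d=z['P'],z['d']; x,y,a=xy[n]; a=np.radians(a)
    yy=(P[...,0]-x)*np.cos(a)+(P[...,1]-y)*np.sin(a); xx=(P[...,0]-x)*-np.sin(a)+(P[...,1]-y)*np.cos(a); h=P[...,2]-tz[n]
    k=(d>0)&(d<220)
    for lo in range(-40,60,10):
        m=k&(h>lo)&(h<=lo+10)
        if m.sum()>20: print(n,'h',lo,m.sum(),'toolx',np.round(np.percentile(xx[m],[2,98])),'tooly',np.round(np.percentile(yy[m],[2,50,98])))
```

```text
w1 h 40 149 toolx [-11.   8.] tooly [-43. -43.  43.]
w1 h 50 1051 toolx [-12.  10.] tooly [-55.  42.  54.]
w2 h -40 4600 toolx [ 91. 130.] tooly [ 82. 108. 134.]
w2 h 40 148 toolx [-12.   8.] tooly [-43.  42.  43.]
w2 h 50 1052 toolx [-12.   9.] tooly [-55.  42.  54.]
w3 h -10 139925 toolx [-57. 127.] tooly [-152.  -10.  158.]
w3 h 0 2555 toolx [-97. 125.] tooly [-159. -131.  142.]
w3 h 10 8213 toolx [-98. 118.] tooly [-162.   -9.  145.]
w3 h 20 1142 toolx [ 93. 121.] tooly [ 77.  82. 121.]
w3 h 30 4048 toolx [ 96. 120.] tooly [ 77.  94. 109.]
w3 h 40 524 toolx [ 5. 10.] tooly [-13.  -0.  12.]
w3 h 50 663 toolx [ 5. 10.] tooly [-13.  -0.  13.]
```

Run:
```python
from h import *
for n,t,dm in (('w1',290.4,220),('w2',76.1,150),('w3',4.5,148)):
    z=np.load('pics/%s.npz'%n); P,d=z['P'],z['d']; h=P[...,2]-t
    k=(d>0)&(d<dm)&(h>25)&(h<75); k[:, :90]=0; k[:,420:]=0
    k[:235]=0
    print(n,np.round(np.sort(h[k])[[0,5,20,60,150]],1), np.round(np.sort(d[k])[[0,5,-20,-1]],1))
```

```text
w1 [45.8 46.8 47.3 48.2 50. ] [119.2 119.5 150.4 152.2]
w2 [46.3 46.9 47.4 48.8 50.4] [119.2 119.5 149.2 149.9]
w3 [44.7 44.9 45.4 46.4 48. ] [118.9 119.2 147.7 148. ]
```

Shut, the fingertips sit about 34 mm above the reported TCP, because the camera shows the bar still under them. The grasp therefore has to be about 34 mm lower. I'll open, go down in steps while watching the force, then grip.

>>> send_rows([
  {"offset":[0,0,0],"spin":0},
  {"offset":[0,0,0],"spin":0},
  {"offset":[0,0,0],"spin":0},
  {"offset":[0,0,0],"spin":0},
  {"offset":[0,-0.1,-0.5],"spin":0},
  {"offset":[0,-0.1,-1.2],"spin":0},
  {"offset":[0,-0.1,-2],"spin":0},
  {"offset":[0,-0.1,-2],"spin":0},
], grip=1)

```text
time_s: 4.72
eef_pos: [448.3, 11.2, -17.2]
ee_rot: [-0.001, 0.295, 0.956, -0.0]
force: [0.6, -0.4, 0.2]
grip_width: 1.0
grip_force: 0.0
```

Run:
```python
from h import *
s,im,d,P,c=wshot('w4'); save('w4',im)
h=P[...,2]; k=(d>0)&(d<170)&(h>10); k[:,:90]=0;k[:,420:]=0;k[:230]=0
print(s['force'],np.sort(h[k])[[0,20,60]])
for col in (140,150,160,165,350,360,370): print(col,[(v,round(float(h[v,col]))) for v in range(240,300,6)])
```

```text
t 4.72 tcp [448.3  11.2 -17.2] close deg 55.7 q6 -1.21
[ 0.5502649  -0.38665854  0.22984216] [14.63457266 19.10114043 19.4347083 ]
140 [(240, -1), (246, 0), (252, -2), (258, -2), (264, -1), (270, 39), (276, 43), (282, 54), (288, 58), (294, 61)]
150 [(240, -2), (246, -1), (252, -1), (258, -1), (264, 39), (270, 44), (276, 49), (282, 53), (288, 56), (294, 58)]
160 [(240, -2), (246, -1), (252, -1), (258, 33), (264, 39), (270, 44), (276, 44), (282, 45), (288, 46), (294, 48)]
165 [(240, 0), (246, -2), (252, -1), (258, 34), (264, 37), (270, 39), (276, 40), (282, 40), (288, 41), (294, 41)]
350 [(240, -1), (246, -2), (252, -1), (258, 33), (264, 40), (270, 41), (276, 42), (282, 42), (288, 44), (294, 44)]
360 [(240, -1), (246, -1), (252, -1), (258, 34), (264, 38), (270, 45), (276, 49), (282, 53), (288, 54), (294, 56)]
370 [(240, -1), (246, 0), (252, -3), (258, -1), (264, -2), (270, 38), (276, 49), (282, 53), (288, 57), (294, 61)]
```

View pics/w4.png

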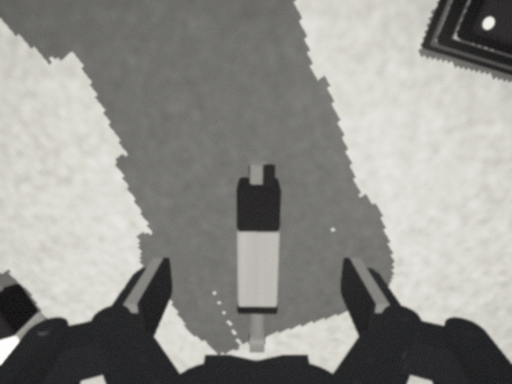

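Picture: the bar at (258,270) is centred between the open fingers, whose tips read about z=30. There was no contact force. I'll go down another 13 mm and grip.

>>> send_rows([
  {"offset":[0.1,0,-0.6],"spin":0},
  {"offset":[0.1,0,-1.2],"spin":0},
  {"offset":[0.1,0,-1.2],"spin":0},
])

```text
time_s: 5.02
eef_pos: [449.8, 11.2, -28.5]
ee_rot: [-0.001, 0.294, 0.956, -0.0]
force: [-0.9, 1.5, 0.6]
grip_width: 1.002
grip_force: 0.0
```

>>> send_rows([
  {"offset":[0,0,0],"spin":0},
  {"offset":[0,0,0],"spin":0},
  {"offset":[0,0,0],"spin":0},
  {"offset":[0,0,0],"spin":0},
  {"offset":[0,0,0],"spin":0},
  {"offset":[0,0,0],"spin":0},
], grip=0, squeeze=40)

```text
time_s: 5.52
eef_pos: [450.6, 11.0, -27.1]
ee_rot: [0.0, 0.294, 0.956, 0.0]
force: [-0.4, 0.2, 2.4]
grip_width: 0.243
grip_force: 39.7
```

>>> send_rows([
  {"offset":[0,0,1],"spin":0},
  {"offset":[0,0,4],"spin":0},
  {"offset":[0,0,8],"spin":0},
  {"offset":[0,0,12],"spin":0.1},
  {"offset":[0.5,-1,15.5],"spin":0.2},
  {"offset":[2,-4,17],"spin":0.3},
  {"offset":[4,-7,18],"spin":0.4},
  {"offset":[5.5,-10.5,18],"spin":0.5},
])

```text
time_s: 6.18
eef_pos: [507.1, -95.0, 156.0]
ee_rot: [0.003, 0.046, 0.999, -0.001]
force: [0.6, -0.4, -1.7]
grip_width: 0.244
grip_force: 39.6
```

>>> send_rows([
  {"offset":[2,-3.5,0],"spin":0.03},
  {"offset":[4,-7,0],"spin":0.03},
  {"offset":[6,-10.5,0],"spin":0.03},
  {"offset":[8,-14,0],"spin":0.03},
  {"offset":[10,-17.5,0],"spin":0.03},
  {"offset":[10.8,-20.5,0],"spin":0.03},
  {"offset":[10.8,-20.5,0],"spin":0.03},
  {"offset":[10.8,-20.5,0],"spin":0.03},
])

```text
time_s: 6.85
eef_pos: [612.9, -300.1, 152.0]
ee_rot: [-0.001, 0.035, 0.999, 0.0]
force: [-0.1, 0.9, 0.0]
grip_width: 0.248
grip_force: 39.6
```

Run:
```python
from h import *
s,im,d,P,c=wshot('w5'); save('w5',im)
print(s['grip_width'],s['grip_force'])
comps(P,d>0,zlo=14,zhi=30,box=(500,760,-420,-180))
g=im.astype(int); m=((g.min(-1)>140)&(g.max(-1)-g.min(-1)<40)&(P[...,2]<32)&(d>0)&(P[...,0]>500)&(P[...,1]<-180)&(P[...,1]>-420)); 
q=P[m][:,:2].astype(np.float32); print(m.sum(),cv2.minAreaRect(q))
k=(d>0)&(P[...,2]>80)&(P[...,2]<230); k[:,:200]=0;k[:,320:]=0
print(np.round(P[k][:,2].min()))
```

```text
t 6.85 tcp [ 612.9 -300.1  152. ] close deg 86.0 q6 -2.13
0.24782783799169017 39.572487473487854
c 621 -300 size 161 x 158 long-axis -4.1 deg ztop 25
24389 ((720.7664794921875, -299.9960021972656), (239.99136352539062, 441.52606201171875), 89.99989318847656)
179.0
```

View pics/w5.png

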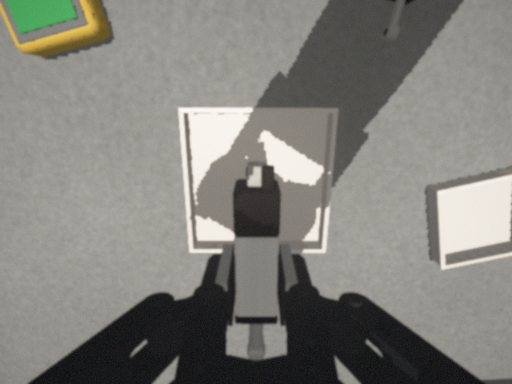

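Picture: the actuator is held straight and the lanes tray (corners near (180,108) and (333,250)) is parallel to it. I'll place this one in the -y bay, moving over it and then down.

>>> send_rows([
  {"offset":[-0.2,-2,0],"spin":0},
  {"offset":[-0.2,-3.7,0],"spin":0},
  {"offset":[-0.2,-3.7,-3],"spin":0},
  {"offset":[-0.2,-3.7,-7],"spin":0},
  {"offset":[-0.2,-3.7,-10.5],"spin":0},
  {"offset":[-0.2,-3.7,-13],"spin":0},
  {"offset":[-0.2,-3.7,-14.5],"spin":0},
  {"offset":[-0.2,-3.7,-14.5],"spin":0},
])

```text
time_s: 7.57
eef_pos: [609.8, -333.2, 4.3]
ee_rot: [-0.003, 0.033, 0.999, 0.002]
force: [-0.8, 0.7, -2.2]
grip_width: 0.249
grip_force: 39.6
```

>>> send_rows([
  {"offset":[0,0,-0.6],"spin":0},
  {"offset":[0,0,-1.2],"spin":0},
  {"offset":[0,0,-1.8],"spin":0},
  {"offset":[0,0,-2.3],"spin":0},
  {"offset":[0,0,-2.6],"spin":0},
  {"offset":[0,0,-2.8],"spin":0},
  {"offset":[0,0,-2.8],"spin":0},
])

```text
time_s: 8.15
eef_pos: [611.3, -335.9, -20.8]
ee_rot: [-0.0, 0.034, 0.999, 0.0]
force: [-0.1, -0.8, -0.8]
grip_width: 0.245
grip_force: 39.6
```

>>> send_rows([
  {"offset":[0,0,-0.1],"spin":0},
  {"offset":[0,0,-0.2],"spin":0},
  {"offset":[0,0,-0.2],"spin":0},
])

```text
time_s: 8.4
eef_pos: [611.4, -336.0, -22.5]
ee_rot: [0.0, 0.034, 0.999, -0.0]
force: [0.5, -0.7, -0.6]
grip_width: 0.247
grip_force: 39.6
```

>>> send_rows([
  {"offset":[0,0,-0.1],"spin":0},
  {"offset":[0,0,-0.15],"spin":0},
  {"offset":[0,0,-0.15],"spin":0},
])

```text
time_s: 8.65
eef_pos: [611.4, -336.0, -24.0]
ee_rot: [-0.0, 0.034, 0.999, 0.0]
force: [-0.0, 0.3, -1.0]
grip_width: 0.248
grip_force: 39.7
```

>>> send_rows([
  {"offset":[0,0,-0.05],"spin":0},
  {"offset":[0,0,-0.1],"spin":0},
  {"offset":[0,0,-0.1],"spin":0},
])

```text
time_s: 8.9
eef_pos: [611.5, -336.0, -24.1]
ee_rot: [0.0, 0.034, 0.999, -0.0]
force: [-3.3, 1.0, 5.7]
grip_width: 0.241
grip_force: 40.4
```

>>> send_rows([
  {"offset":[0,0,0],"spin":0},
  {"offset":[0,0,0],"spin":0},
  {"offset":[0,0,0],"spin":0},
  {"offset":[0,0,1],"spin":0},
  {"offset":[0,0,4],"spin":0},
  {"offset":[0,0,8],"spin":0},
  {"offset":[-1,1,11],"spin":0},
  {"offset":[-3.5,3.5,12],"spin":-0.1},
], grip=0.42)

```text
time_s: 9.57
eef_pos: [579.0, -304.0, 100.8]
ee_rot: [0.005, 0.084, 0.996, -0.003]
force: [0.8, -0.2, 1.1]
grip_width: 0.418
grip_force: 0.0
```

>>> send_rows([
  {"offset":[-2.9,2.9,0],"spin":-0.11},
  {"offset":[-5.8,5.8,0],"spin":-0.11},
  {"offset":[-8.7,8.7,0],"spin":-0.11},
  {"offset":[-11.6,11.6,0],"spin":-0.11},
  {"offset":[-14.5,14.5,0],"spin":-0.11},
  {"offset":[-15.1,15.2,0],"spin":-0.11},
  {"offset":[-15.1,15.2,0],"spin":-0.11},
  {"offset":[-15.1,15.2,0],"spin":-0.11},
], grip=1)

```text
time_s: 10.23
eef_pos: [426.3, -149.6, 96.1]
ee_rot: [0.001, 0.138, 0.99, -0.001]
force: [0.6, -0.7, 0.2]
grip_width: 1.003
grip_force: 0.0
```

Run:
```python
from h import *
s,im,d,P,c=wshot('w6'); save('w6',im)
comps(P,(d>0),zlo=5,zhi=30,box=(370,520,-220,-90))
print('bench',np.median(P[(d>0)&(P[...,2]<5)][:,2]))
```

```text
t 10.23 tcp [ 426.3 -149.6   96.1] close deg 74.1 q6 -1.89
c 431 -151 size 119 x 23 long-axis -15.8 deg ztop 22
bench -0.9541014762538111
```

View pics/w6.png

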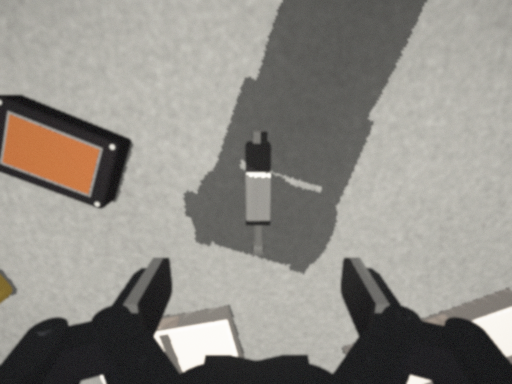

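Picture: actuator1 at (258,190) is centred and aligned between the fingers. I'll go down and grip.

>>> send_rows([
  {"offset":[-0.1,0,-3],"spin":0},
  {"offset":[-0.1,0,-6],"spin":0},
  {"offset":[-0.1,0,-9],"spin":0},
  {"offset":[-0.1,0,-11],"spin":0},
  {"offset":[-0.1,0,-12],"spin":0},
  {"offset":[-0.1,0,-12.3],"spin":0},
  {"offset":[-0.1,0,-12.3],"spin":0},
])

```text
time_s: 10.87
eef_pos: [424.9, -149.7, -28.6]
ee_rot: [-0.0, 0.139, 0.99, 0.0]
force: [0.3, -0.6, -0.4]
grip_width: 1.008
grip_force: 0.0
```

>>> send_rows([
  {"offset":[0,0,0],"spin":0},
  {"offset":[0,0,0],"spin":0},
  {"offset":[0,0,0],"spin":0},
  {"offset":[0,0,0],"spin":0},
  {"offset":[0,0,0],"spin":0},
  {"offset":[0,0,0],"spin":0},
], grip=0, squeeze=40)

```text
time_s: 11.37
eef_pos: [424.8, -149.1, -27.4]
ee_rot: [0.0, 0.138, 0.99, -0.0]
force: [0.1, 0.3, 5.4]
grip_width: 0.245
grip_force: 39.8
```

>>> send_rows([
  {"offset":[0,0,1],"spin":0},
  {"offset":[0,0,4],"spin":0},
  {"offset":[0,0,8],"spin":0.1},
  {"offset":[0,0,11.5],"spin":0.21},
  {"offset":[2.5,-1.5,13],"spin":0.21},
  {"offset":[6,-3.5,13],"spin":0.21},
  {"offset":[9.5,-5.5,13],"spin":0.21},
  {"offset":[13,-7.6,13],"spin":0.21},
])

```text
time_s: 12.03
eef_pos: [555.8, -225.5, 103.3]
ee_rot: [0.0, 0.034, 0.999, -0.0]
force: [1.0, 0.6, -1.5]
grip_width: 0.243
grip_force: 39.5
```

>>> send_rows([
  {"offset":[3,-1.8,0],"spin":0},
  {"offset":[6.2,-3.7,0],"spin":0},
  {"offset":[6.2,-3.7,0],"spin":0},
  {"offset":[6.2,-3.7,0],"spin":0},
  {"offset":[6.2,-3.7,0],"spin":0},
])

```text
time_s: 12.45
eef_pos: [615.7, -261.4, 102.0]
ee_rot: [-0.001, 0.034, 0.999, 0.0]
force: [-0.2, 1.0, -1.8]
grip_width: 0.245
grip_force: 39.5
```

Run:
```python
from h import *
s,im,d,P,c=wshot('w7'); save('w7',im)
print(s['grip_width'],s['grip_force'])
comps(P,d>0,zlo=14,zhi=32,box=(500,760,-420,-180))
```

```text
t 12.45 tcp [ 615.7 -261.4  102. ] close deg 86.1 q6 -2.08
0.24472620867423497 39.52107131481171
c 620 -300 size 160 x 157 long-axis -4.0 deg ztop 25
c 618 -337 size 120 x 23 long-axis -3.7 deg ztop 25
```

View pics/w7.png

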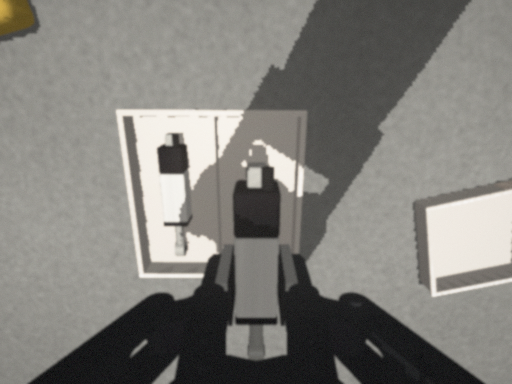

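Picture: the first actuator lies centred in its bay at (175,195). The second is held above the right-hand bay. I'll lower it.

>>> send_rows([
  {"offset":[0.1,0,-3],"spin":0},
  {"offset":[0.1,0,-6],"spin":0},
  {"offset":[0.1,0,-8.5],"spin":0},
  {"offset":[0.1,0,-10.5],"spin":0},
  {"offset":[0.1,0,-11.5],"spin":0},
  {"offset":[0.1,0,-12.1],"spin":0},
  {"offset":[0.1,0,-12.2],"spin":0},
  {"offset":[0.1,0,-12.2],"spin":0},
])

```text
time_s: 13.17
eef_pos: [617.8, -262.2, -18.6]
ee_rot: [0.001, 0.034, 0.999, -0.0]
force: [-0.0, 0.4, -1.8]
grip_width: 0.242
grip_force: 39.5
```

>>> send_rows([
  {"offset":[0,0,-0.1],"spin":0},
  {"offset":[0,0,-0.2],"spin":0},
  {"offset":[0,0,-0.2],"spin":0},
  {"offset":[0,0,-0.2],"spin":0},
])

```text
time_s: 13.5
eef_pos: [617.6, -262.0, -21.6]
ee_rot: [0.0, 0.034, 0.999, -0.0]
force: [0.3, -0.2, -1.1]
grip_width: 0.247
grip_force: 39.5
```

>>> send_rows([
  {"offset":[0,0,-0.1],"spin":0},
  {"offset":[0,0,-0.2],"spin":0},
  {"offset":[0,0,-0.25],"spin":0},
  {"offset":[0,0,-0.25],"spin":0},
])

```text
time_s: 13.83
eef_pos: [617.4, -262.0, -24.3]
ee_rot: [-0.0, 0.034, 0.999, -0.0]
force: [-0.9, 1.0, 1.9]
grip_width: 0.242
grip_force: 39.7
```

>>> send_rows([
  {"offset":[0,0,0],"spin":0},
  {"offset":[0,0,0],"spin":0},
  {"offset":[0,0,0],"spin":0},
  {"offset":[0,0,1],"spin":0},
  {"offset":[0,0,4],"spin":0},
  {"offset":[0,0,8],"spin":0},
  {"offset":[0,0,12],"spin":0},
  {"offset":[-1.6,3.4,13],"spin":0.1},
], grip=0.42)

```text
time_s: 14.5
eef_pos: [605.4, -233.9, 113.8]
ee_rot: [0.006, -0.014, 1.0, -0.005]
force: [1.3, -1.5, 1.4]
grip_width: 0.421
grip_force: 0.0
```

>>> send_rows([
  {"offset":[-1.7,3.7,0],"spin":0.1},
  {"offset":[-3.4,7.4,0],"spin":0.2},
  {"offset":[-5.1,11.1,0],"spin":0.3},
  {"offset":[-6.8,14.8,0],"spin":0.4},
  {"offset":[-8.5,18.5,0],"spin":0.5},
  {"offset":[-10.2,22.2,0],"spin":0.6},
  {"offset":[-11.9,25.9,0],"spin":0.68},
  {"offset":[-13.6,29.6,0],"spin":0.68},
], grip=1)

```text
time_s: 15.17
eef_pos: [464.5, 69.5, 106.5]
ee_rot: [0.001, -0.35, 0.937, -0.0]
force: [1.1, 0.7, -0.3]
grip_width: 0.999
grip_force: 0.0
```

>>> send_rows([
  {"offset":[-1.7,3.7,0],"spin":0},
  {"offset":[-3.4,7.4,0],"spin":0},
  {"offset":[-4.8,9.6,0],"spin":0},
  {"offset":[-4.8,9.6,0],"spin":0},
  {"offset":[-4.8,9.6,0],"spin":0},
])

```text
time_s: 15.58
eef_pos: [417.2, 164.8, 106.3]
ee_rot: [0.001, -0.35, 0.937, -0.0]
force: [-0.5, -0.5, -0.8]
grip_width: 0.998
grip_force: 0.0
```

Run:
```python
from h import *
s,im,d,P,c=wshot('w8'); save('w8',im)
comps(P,(d>0),zlo=10,zhi=50,box=(340,500,90,260))
```

```text
t 15.58 tcp [417.2 164.8 106.3] close deg 131.0 q6 -2.17
c 414 166 size 56 x 37 long-axis 41.6 deg ztop 41
```

View pics/w8.png

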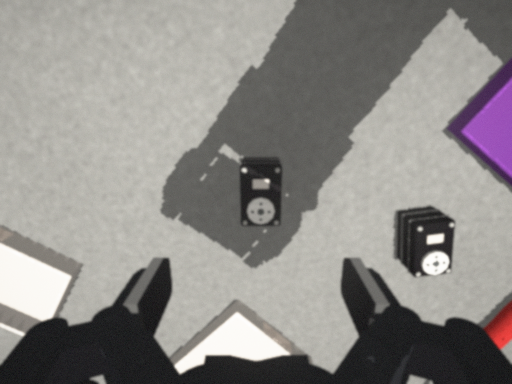

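Picture: the servo at (261,192) is centred between the fingers and aligned. The second servo is at (428,240). I'll go down and grip.

>>> send_rows([
  {"offset":[-0.3,0.1,-3],"spin":0.01},
  {"offset":[-0.3,0.1,-6],"spin":0.01},
  {"offset":[-0.3,0.1,-9],"spin":0.01},
  {"offset":[-0.3,0.1,-11.3],"spin":0.01},
  {"offset":[-0.3,0.1,-12.3],"spin":0.01},
  {"offset":[-0.3,0.1,-12.6],"spin":0.01},
  {"offset":[-0.3,0.1,-12.6],"spin":0.01},
  {"offset":[-0.3,0.1,-12.6],"spin":0.01},
])

```text
time_s: 16.3
eef_pos: [415.4, 164.5, -19.7]
ee_rot: [0.001, -0.353, 0.936, -0.0]
force: [0.3, -0.4, 1.1]
grip_width: 1.003
grip_force: 0.0
```

>>> send_rows([
  {"offset":[0,0,0],"spin":0},
  {"offset":[0,0,0],"spin":0},
  {"offset":[0,0,0],"spin":0},
  {"offset":[0,0,0],"spin":0},
  {"offset":[0,0,0],"spin":0},
], grip=0, squeeze=40)

```text
time_s: 16.72
eef_pos: [414.8, 165.1, -19.9]
ee_rot: [0.0, -0.353, 0.935, -0.0]
force: [-2.0, -0.4, 4.5]
grip_width: 0.412
grip_force: 40.7
```

>>> send_rows([
  {"offset":[0,0,1],"spin":0},
  {"offset":[0,0,4],"spin":0},
  {"offset":[0,0,8],"spin":-0.1},
  {"offset":[0,0,12],"spin":-0.2},
  {"offset":[3,-2.4,13],"spin":-0.3},
  {"offset":[6,-4.9,13],"spin":-0.4},
  {"offset":[9,-7.3,13],"spin":-0.5},
  {"offset":[12,-9.8,13],"spin":-0.56},
])

```text
time_s: 17.38
eef_pos: [535.5, 65.9, 109.9]
ee_rot: [0.0, -0.079, 0.997, -0.0]
force: [0.2, 1.0, -0.7]
grip_width: 0.414
grip_force: 40.4
```

>>> send_rows([
  {"offset":[3,-2.4,0],"spin":0},
  {"offset":[6,-4.9,0],"spin":0},
  {"offset":[9,-7.3,0],"spin":0},
  {"offset":[12,-9.8,0],"spin":0},
  {"offset":[14.6,-11.9,0],"spin":0},
  {"offset":[14.6,-11.9,0],"spin":0},
  {"offset":[14.6,-11.9,0],"spin":0},
  {"offset":[14.6,-11.9,0],"spin":0},
])

```text
time_s: 18.05
eef_pos: [679.8, -51.5, 109.1]
ee_rot: [-0.001, -0.081, 0.997, 0.0]
force: [0.3, -0.1, -0.8]
grip_width: 0.414
grip_force: 40.4
```

Run:
```python
from h import *
s,im,d,P,c=wshot('w9'); save('w9',im)
print(s['grip_width'],s['grip_force'])
comps(P,d>0,zlo=14,zhi=32,box=(560,800,-150,120))
k=(d>0)&(P[...,2]>80)&(P[...,2]<200)&(np.hypot(P[...,0]-s['eef_pos'][0],P[...,1]-s['eef_pos'][1])<60);k[:,:200]=0;k[:,320:]=0;k[240:]=0
comps(P,k,zlo=80,zhi=200,box=(560,800,-150,120))
```

```text
t 18.05 tcp [679.8 -51.5 109.1] close deg 99.3 q6 -1.98
0.41384854185905723 40.39454698562622
c 672 -6 size 194 x 101 long-axis -80.4 deg ztop 25
```

View pics/w9.png

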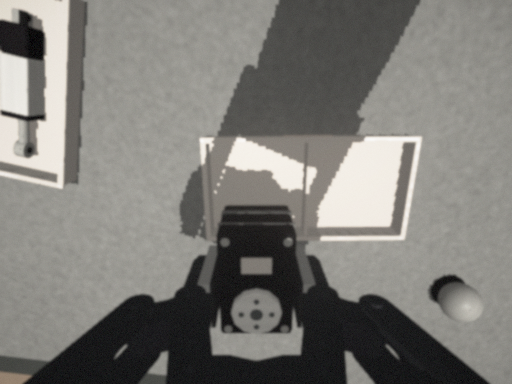

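Picture: the servo hangs square above the left-hand square bay. The tray spans (203,138) to (420,240) and the ball at (460,300) is well clear. I'll lower it.

>>> send_rows([
  {"offset":[0,0,-3],"spin":0},
  {"offset":[0,0,-6],"spin":0},
  {"offset":[0,0,-8.5],"spin":0},
  {"offset":[0,0,-10.5],"spin":0},
  {"offset":[0,0,-11.5],"spin":0},
  {"offset":[0,0,-12.1],"spin":0},
  {"offset":[0,0,-12.3],"spin":0},
  {"offset":[0,0,-12.3],"spin":0},
])

```text
time_s: 18.77
eef_pos: [680.8, -51.8, -12.5]
ee_rot: [0.001, -0.081, 0.997, -0.0]
force: [0.1, -0.2, -1.1]
grip_width: 0.414
grip_force: 40.4
```

>>> send_rows([
  {"offset":[0,0,-0.1],"spin":0},
  {"offset":[0,0,-0.15],"spin":0},
  {"offset":[0,0,-0.15],"spin":0},
  {"offset":[0,0,-0.15],"spin":0},
])

```text
time_s: 19.1
eef_pos: [680.6, -52.0, -14.5]
ee_rot: [0.0, -0.081, 0.997, -0.0]
force: [0.0, -0.6, -1.2]
grip_width: 0.409
grip_force: 40.4
```

>>> send_rows([
  {"offset":[0,0,-0.1],"spin":0},
  {"offset":[0,0,-0.15],"spin":0},
  {"offset":[0,0,-0.15],"spin":0},
  {"offset":[0,0,-0.15],"spin":0},
])

```text
time_s: 19.43
eef_pos: [680.4, -52.0, -16.5]
ee_rot: [-0.0, -0.081, 0.997, 0.0]
force: [0.1, 0.5, -1.1]
grip_width: 0.408
grip_force: 40.4
```

>>> send_rows([
  {"offset":[0,0,-0.05],"spin":0},
  {"offset":[0,0,-0.1],"spin":0},
  {"offset":[0,0,-0.1],"spin":0},
  {"offset":[0,0,-0.1],"spin":0},
])

```text
time_s: 19.77
eef_pos: [680.5, -52.0, -16.9]
ee_rot: [0.0, -0.081, 0.997, -0.0]
force: [-3.3, 0.2, 6.0]
grip_width: 0.414
grip_force: 41.0
```

>>> send_rows([
  {"offset":[0,0,0],"spin":0},
  {"offset":[0,0,0],"spin":0},
  {"offset":[0,0,0],"spin":0},
  {"offset":[0,0,1],"spin":0},
  {"offset":[0,0,4],"spin":0},
  {"offset":[0,0,8],"spin":0},
  {"offset":[0,0,12],"spin":0},
  {"offset":[-2.5,2.8,13],"spin":0.07},
], grip=0.6)

```text
time_s: 20.43
eef_pos: [660.9, -28.5, 120.7]
ee_rot: [0.007, -0.114, 0.993, -0.003]
force: [0.7, -0.3, 1.1]
grip_width: 0.603
grip_force: 0.0
```

>>> send_rows([
  {"offset":[-2.7,3,0],"spin":0.1},
  {"offset":[-5.4,6,0],"spin":0.2},
  {"offset":[-8.1,9,0],"spin":0.3},
  {"offset":[-10.8,12,0],"spin":0.4},
  {"offset":[-13.5,15,0],"spin":0.5},
  {"offset":[-16.2,18,0],"spin":0.6},
  {"offset":[-18.9,21,0],"spin":0.6},
  {"offset":[-21.6,24,0],"spin":0.6},
], grip=1)

```text
time_s: 21.1
eef_pos: [438.1, 217.2, 113.4]
ee_rot: [0.001, -0.404, 0.915, -0.0]
force: [0.0, -0.2, -0.1]
grip_width: 0.998
grip_force: 0.0
```

>>> send_rows([
  {"offset":[-2.7,3,0],"spin":0},
  {"offset":[-5.4,6,0],"spin":0},
  {"offset":[-8.3,9.8,0],"spin":0},
  {"offset":[-8.3,9.8,0],"spin":0},
  {"offset":[-8.3,9.8,0],"spin":0},
  {"offset":[-8.3,9.8,0],"spin":0},
])

```text
time_s: 21.6
eef_pos: [356.9, 313.9, 113.0]
ee_rot: [0.0, -0.405, 0.915, -0.0]
force: [1.7, -0.1, 0.2]
grip_width: 1.001
grip_force: 0.0
```

Run:
```python
from h import *
s,im,d,P,c=wshot('w10'); save('w10',im)
comps(P,(d>0),zlo=10,zhi=50,box=(270,450,260,400))
print(ctrl.place_of('wrist','servo1_c')[:2])
```

```text
t 21.6 tcp [356.9 313.9 113. ] close deg 137.7 q6 -1.93
c 348 321 size 57 x 37 long-axis 49.9 deg ztop 41
[{'uv': [269.8, 189.4], 'conf': 0.84}]
```

>>> send_rows([
  {"offset":[-0.9,0.7,-2],"spin":0.04},
  {"offset":[-0.9,0.7,-5],"spin":0.04},
  {"offset":[-0.9,0.7,-8],"spin":0.04},
  {"offset":[-0.9,0.7,-11],"spin":0.04},
  {"offset":[-0.9,0.7,-12.6],"spin":0.04},
  {"offset":[-0.9,0.7,-13.2],"spin":0.04},
  {"offset":[-0.9,0.7,-13.2],"spin":0.04},
  {"offset":[-0.9,0.7,-13.2],"spin":0.04},
])

```text
time_s: 22.37
eef_pos: [348.5, 320.8, -18.7]
ee_rot: [0.001, -0.422, 0.907, 0.0]
force: [-0.3, 0.1, 0.3]
grip_width: 0.998
grip_force: 0.0
```

>>> send_rows([
  {"offset":[0,0,0],"spin":0},
  {"offset":[0,0,0],"spin":0},
  {"offset":[0,0,0],"spin":0},
  {"offset":[0,0,0],"spin":0},
  {"offset":[0,0,0],"spin":0},
], grip=0, squeeze=40)

```text
time_s: 22.78
eef_pos: [347.8, 321.3, -18.8]
ee_rot: [0.001, -0.422, 0.906, 0.0]
force: [-2.1, -1.1, 5.1]
grip_width: 0.413
grip_force: 40.5
```

>>> send_rows([
  {"offset":[0,0,1],"spin":0},
  {"offset":[0,0,4],"spin":0},
  {"offset":[0,0,8],"spin":-0.1},
  {"offset":[0,0,12],"spin":-0.2},
  {"offset":[3,-2.7,13],"spin":-0.3},
  {"offset":[6,-5.3,13],"spin":-0.4},
  {"offset":[9,-8,13],"spin":-0.5},
  {"offset":[12,-10.7,13],"spin":-0.6},
])

```text
time_s: 23.45
eef_pos: [468.4, 212.7, 111.7]
ee_rot: [0.001, -0.134, 0.991, 0.0]
force: [-0.0, 0.5, -0.8]
grip_width: 0.414
grip_force: 40.2
```

>>> send_rows([
  {"offset":[3,-2.6,0],"spin":-0.1},
  {"offset":[6,-5.3,0],"spin":-0.105},
  {"offset":[9,-7.9,0],"spin":-0.105},
  {"offset":[12,-10.5,0],"spin":-0.105},
  {"offset":[15,-13.2,0],"spin":-0.105},
  {"offset":[18,-15.8,0],"spin":-0.105},
  {"offset":[19.6,-17.4,0],"spin":-0.105},
  {"offset":[19.6,-17.4,0],"spin":-0.105},
])

```text
time_s: 24.12
eef_pos: [665.4, 36.1, 110.3]
ee_rot: [0.0, -0.082, 0.997, -0.0]
force: [-0.7, 0.1, -1.4]
grip_width: 0.417
grip_force: 40.3
```

>>> send_rows([
  {"offset":[0,0,0],"spin":0},
  {"offset":[0,0,0],"spin":0},
  {"offset":[0,0,0],"spin":0},
])

```text
time_s: 24.37
eef_pos: [662.8, 41.1, 111.0]
ee_rot: [-0.0, -0.084, 0.996, 0.0]
force: [-0.0, 0.3, -0.7]
grip_width: 0.411
grip_force: 40.3
```

Run:
```python
from h import *
s,im,d,P,c=wshot('w11'); save('w11',im)
print(s['grip_width'],s['grip_force'])
comps(P,d>0,zlo=14,zhi=60,box=(560,800,-150,120))
```

```text
t 24.37 tcp [662.8  41.1 111. ] close deg 99.6 q6 -1.85
0.41107952134729503 40.31062960624695
c 673 -6 size 194 x 101 long-axis -80.3 deg ztop 25
c 682 -53 size 57 x 37 long-axis 9.2 deg ztop 44
```

View pics/w11.png

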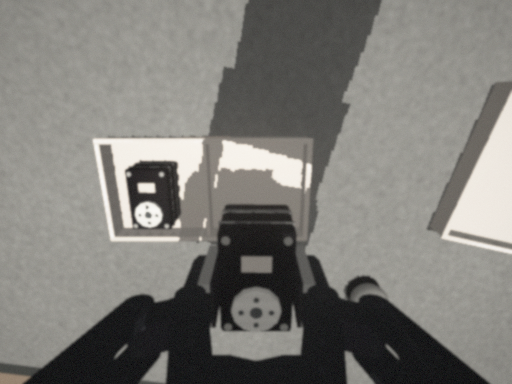

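Picture: the first servo stands upright in its bay at (152,195). The second hangs over the other bay, with the ball clear at (368,290). I'll lower it.

>>> send_rows([
  {"offset":[0.2,-0.1,-3],"spin":0},
  {"offset":[0.2,-0.1,-6],"spin":0},
  {"offset":[0.2,-0.1,-8.5],"spin":0},
  {"offset":[0.2,-0.1,-10.5],"spin":0},
  {"offset":[0.2,-0.1,-11.5],"spin":0},
  {"offset":[0.2,-0.1,-12.1],"spin":0},
  {"offset":[0.2,-0.1,-12.3],"spin":0},
  {"offset":[0.2,-0.1,-12.3],"spin":0},
])

```text
time_s: 25.08
eef_pos: [665.8, 39.2, -11.6]
ee_rot: [0.001, -0.084, 0.996, -0.0]
force: [0.5, -0.4, -0.6]
grip_width: 0.413
grip_force: 40.3
```

>>> send_rows([
  {"offset":[0,0,-0.1],"spin":0},
  {"offset":[0,0,-0.15],"spin":0},
  {"offset":[0,0,-0.2],"spin":0},
  {"offset":[0,0,-0.2],"spin":0},
  {"offset":[0,0,-0.2],"spin":0},
])

```text
time_s: 25.5
eef_pos: [665.5, 39.0, -14.2]
ee_rot: [0.0, -0.083, 0.997, -0.0]
force: [1.2, -0.8, -1.5]
grip_width: 0.413
grip_force: 40.3
```

>>> send_rows([
  {"offset":[0,0,-0.1],"spin":0},
  {"offset":[0,0,-0.15],"spin":0},
  {"offset":[0,0,-0.15],"spin":0},
  {"offset":[0,0,-0.15],"spin":0},
])

```text
time_s: 25.83
eef_pos: [665.5, 39.0, -15.7]
ee_rot: [0.0, -0.084, 0.997, -0.0]
force: [-2.9, 0.1, 3.1]
grip_width: 0.413
grip_force: 40.7
```

>>> send_rows([
  {"offset":[0,0,0],"spin":0},
  {"offset":[0,0,0],"spin":0},
  {"offset":[0,0,0],"spin":0},
  {"offset":[0,0,1],"spin":0},
  {"offset":[0,0,4],"spin":0},
  {"offset":[0,0,8],"spin":0},
  {"offset":[0,0,12],"spin":0},
  {"offset":[-1.5,-1.7,13],"spin":-0.1},
], grip=0.6)

```text
time_s: 26.5
eef_pos: [654.1, 23.7, 121.8]
ee_rot: [0.006, -0.035, 0.999, -0.001]
force: [0.4, -1.0, 1.4]
grip_width: 0.598
grip_force: 0.0
```

>>> send_rows([
  {"offset":[-1.7,-1.8,0],"spin":-0.12},
  {"offset":[-3.4,-3.6,0],"spin":-0.24},
  {"offset":[-5.1,-5.4,0],"spin":-0.36},
  {"offset":[-6.8,-7.2,0],"spin":-0.48},
  {"offset":[-8.5,-9,0],"spin":-0.6},
  {"offset":[-10.2,-10.8,0],"spin":-0.72},
  {"offset":[-11.9,-12.6,0],"spin":-0.84},
  {"offset":[-13.6,-14.4,0],"spin":-0.96},
], grip=1)

```text
time_s: 27.17
eef_pos: [513.6, -122.7, 114.9]
ee_rot: [0.001, 0.434, 0.901, 0.0]
force: [-0.1, 0.6, -0.4]
grip_width: 1.0
grip_force: 0.0
```

>>> send_rows([
  {"offset":[-1.7,-1.8,0],"spin":-0.12},
  {"offset":[-3.4,-3.6,0],"spin":-0.24},
  {"offset":[-5.1,-5.4,0],"spin":-0.36},
  {"offset":[-6.8,-7.2,0],"spin":-0.48},
  {"offset":[-8.5,-9,0],"spin":-0.6},
  {"offset":[-10.2,-10.8,0],"spin":-0.72},
  {"offset":[-11.9,-12.6,0],"spin":-0.84},
  {"offset":[-13.6,-14.4,0],"spin":-0.96},
])

```text
time_s: 27.83
eef_pos: [377.6, -266.9, 114.9]
ee_rot: [0.001, 0.801, 0.598, 0.0]
force: [-0.1, -1.0, -0.2]
grip_width: 1.0
grip_force: 0.0
```

Run:
```python
from h import *
s,im,d,P,c=wshot('w12'); save('w12',im)
comps(P,(d>0),zlo=10,zhi=40,box=(270,450,-380,-230))
```

```text
t 27.83 tcp [ 377.6 -266.9  114.9] close deg -16.5 q6 -0.58
c 345 -305 size 101 x 65 long-axis 51.3 deg ztop 28
```

>>> send_rows([
  {"offset":[-1.6,-1.9,0],"spin":-0.12},
  {"offset":[-3.3,-3.8,0],"spin":-0.24},
  {"offset":[-3.3,-3.8,0],"spin":-0.36},
  {"offset":[-3.3,-3.8,0],"spin":-0.387},
  {"offset":[-3.3,-3.8,-2],"spin":-0.387},
  {"offset":[-3.3,-3.8,-4],"spin":-0.387},
  {"offset":[-3.3,-3.8,-4],"spin":-0.387},
  {"offset":[-3.3,-3.8,-4],"spin":-0.387},
])

```text
time_s: 28.55
eef_pos: [345.4, -303.8, 74.4]
ee_rot: [-0.0, 0.9, 0.436, -0.0]
force: [0.6, 0.2, 1.2]
grip_width: 0.998
grip_force: 0.0
```

Run:
```python
from h import *
s,im,d,P,c=wshot('w13'); save('w13',im)
comps(P,(d>0),zlo=10,zhi=40,box=(270,450,-380,-230))
```

```text
t 28.55 tcp [ 345.4 -303.8   74.4] close deg -38.3 q6 -0.31
c 345 -305 size 101 x 65 long-axis 51.1 deg ztop 28
```

View pics/w13.png

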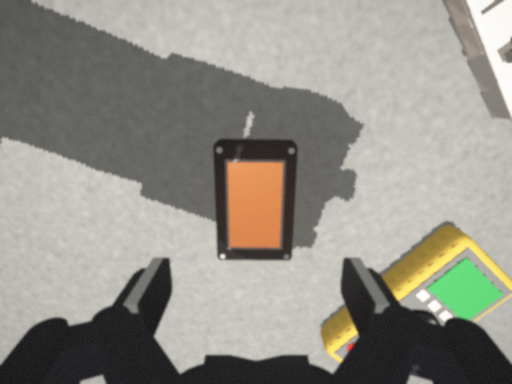

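Picture: the controller at (255,200) is centred between the fingers. The multimeter is about 90 mm beyond the right finger, so that is clear. I'll go down and grip.

>>> send_rows([
  {"offset":[0,-0.1,-3],"spin":-0.01},
  {"offset":[0,-0.1,-6],"spin":-0.01},
  {"offset":[0,-0.1,-8.5],"spin":-0.01},
  {"offset":[0,-0.1,-9.8],"spin":-0.01},
  {"offset":[0,-0.1,-10.3],"spin":-0.01},
  {"offset":[0,-0.1,-10.3],"spin":-0.01},
  {"offset":[0,-0.1,-10.3],"spin":-0.01},
])

```text
time_s: 29.18
eef_pos: [346.0, -305.8, -27.7]
ee_rot: [0.001, 0.902, 0.431, 0.0]
force: [-0.4, 0.1, -0.4]
grip_width: 1.006
grip_force: 0.0
```

>>> send_rows([
  {"offset":[0,0,0],"spin":0},
  {"offset":[0,0,0],"spin":0},
  {"offset":[0,0,0],"spin":0},
  {"offset":[0,0,0],"spin":0},
], grip=0, squeeze=50)

```text
time_s: 29.52
eef_pos: [345.8, -305.5, -27.6]
ee_rot: [0.001, 0.902, 0.431, 0.0]
force: [-1.9, 1.9, 11.2]
grip_width: 0.739
grip_force: 54.3
```

>>> send_rows([
  {"offset":[0,0,1],"spin":0},
  {"offset":[0,0,4],"spin":0},
  {"offset":[0,0,8],"spin":0},
  {"offset":[0,0,12],"spin":0},
  {"offset":[1.4,3.2,14],"spin":-0.1},
  {"offset":[2.8,6.7,14],"spin":-0.2},
  {"offset":[4.3,10.2,14],"spin":-0.3},
  {"offset":[5.8,13.7,14],"spin":-0.4},
])

```text
time_s: 30.18
eef_pos: [403.6, -167.1, 112.4]
ee_rot: [0.001, 0.97, 0.241, 0.001]
force: [0.2, -0.2, -1.4]
grip_width: 0.735
grip_force: 56.2
```

>>> send_rows([
  {"offset":[1.6,3.6,0],"spin":-0.1},
  {"offset":[3.2,7.2,0],"spin":-0.2},
  {"offset":[4.8,10.8,0],"spin":-0.3},
  {"offset":[6.4,14.4,0],"spin":-0.4},
  {"offset":[8,18,0],"spin":-0.5},
  {"offset":[9.6,21.6,0],"spin":-0.55},
  {"offset":[11.2,25.2,0],"spin":-0.55},
  {"offset":[12.8,28.8,0],"spin":-0.55},
])

```text
time_s: 30.85
eef_pos: [530.6, 119.4, 112.1]
ee_rot: [-0.0, 1.0, -0.028, 0.0]
force: [0.5, -1.1, -0.7]
grip_width: 0.736
grip_force: 56.2
```

>>> send_rows([
  {"offset":[1.6,3.6,0],"spin":0},
  {"offset":[3.2,7.2,0],"spin":0},
  {"offset":[4.8,10.8,0],"spin":0},
  {"offset":[6.4,14.4,0],"spin":0},
  {"offset":[7.8,17.5,0],"spin":0},
  {"offset":[7.8,17.5,0],"spin":0},
  {"offset":[7.8,17.5,0],"spin":0},
  {"offset":[7.8,17.5,0],"spin":0},
])

```text
time_s: 31.52
eef_pos: [607.9, 291.8, 111.4]
ee_rot: [0.0, 1.0, -0.028, -0.0]
force: [-0.1, -0.2, -0.7]
grip_width: 0.736
grip_force: 56.2
```

Run:
```python
from h import *
s,im,d,P,c=wshot('w14'); save('w14',im)
print(s['grip_width'],s['grip_force'])
comps(P,d>0,zlo=14,zhi=60,box=(500,730,180,410))
```

```text
t 31.52 tcp [607.9 291.8 111.4] close deg -93.2 q6 1.9
0.7356401542548371 56.19309604167938
c 652 290 size 129 x 65 long-axis 86.7 deg ztop 25
```

View pics/w14.png

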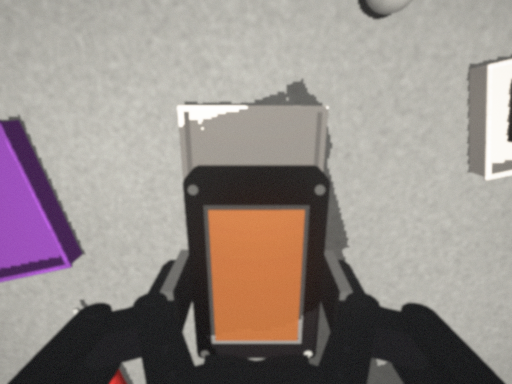

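Picture: the controller, window up, is over the white single tray, whose far rim runs from (180,106) to (325,106), and is square to it. I'll lower it.

>>> send_rows([
  {"offset":[0.3,0.1,-3],"spin":0},
  {"offset":[0.3,0.1,-6],"spin":0},
  {"offset":[0.3,0.1,-9],"spin":0},
  {"offset":[0.3,0.1,-11],"spin":0},
  {"offset":[0.3,0.1,-12.3],"spin":0},
  {"offset":[0.3,0.1,-13],"spin":0},
  {"offset":[0.3,0.1,-13.2],"spin":0},
  {"offset":[0.3,0.1,-13.2],"spin":0},
])

```text
time_s: 32.23
eef_pos: [611.7, 293.0, -20.0]
ee_rot: [-0.0, 1.0, -0.029, 0.001]
force: [0.4, 0.5, -0.8]
grip_width: 0.733
grip_force: 56.2
```

>>> send_rows([
  {"offset":[0,0,-0.05],"spin":0},
  {"offset":[0,0,-0.1],"spin":0},
  {"offset":[0,0,-0.1],"spin":0},
  {"offset":[0,0,-0.1],"spin":0},
])

```text
time_s: 32.57
eef_pos: [611.5, 293.4, -21.4]
ee_rot: [-0.0, 1.0, -0.028, 0.0]
force: [0.8, 0.3, -0.9]
grip_width: 0.734
grip_force: 56.2
```

>>> send_rows([
  {"offset":[0,0,-0.1],"spin":0},
  {"offset":[0,0,-0.2],"spin":0},
  {"offset":[0,0,-0.2],"spin":0},
  {"offset":[0,0,-0.2],"spin":0},
])

```text
time_s: 32.9
eef_pos: [611.2, 293.2, -24.1]
ee_rot: [0.0, 1.0, -0.028, -0.0]
force: [0.2, 0.1, -1.6]
grip_width: 0.734
grip_force: 56.2
```

>>> send_rows([
  {"offset":[0,0,-0.05],"spin":0},
  {"offset":[0,0,-0.1],"spin":0},
  {"offset":[0,0,-0.1],"spin":0},
  {"offset":[0,0,-0.1],"spin":0},
])

```text
time_s: 33.23
eef_pos: [611.3, 293.2, -24.4]
ee_rot: [0.0, 1.0, -0.028, 0.0]
force: [-1.8, -0.8, 5.3]
grip_width: 0.737
grip_force: 56.9
```

>>> send_rows([
  {"offset":[0,0,0],"spin":0},
  {"offset":[0,0,0],"spin":0},
  {"offset":[0,0,0],"spin":0},
  {"offset":[0,0,1],"spin":0},
  {"offset":[0,0,4],"spin":0},
  {"offset":[0,0,8],"spin":0},
  {"offset":[0,0,12],"spin":0},
  {"offset":[0,0,16],"spin":0},
], grip=0.9)

```text
time_s: 33.9
eef_pos: [611.0, 293.1, 137.7]
ee_rot: [-0.0, 1.0, -0.028, 0.0]
force: [1.3, 1.0, 0.0]
grip_width: 0.899
grip_force: 0.0
```

>>> send_rows([
  {"offset":[-2,-3,3],"spin":0},
  {"offset":[-4,-6,6],"spin":0},
  {"offset":[-6,-9,9],"spin":0},
  {"offset":[-8,-12,12],"spin":0},
  {"offset":[-10,-15,15],"spin":0},
  {"offset":[-10,-15,15],"spin":0},
  {"offset":[-10,-15,15],"spin":0},
  {"offset":[-10,-15,15],"spin":0},
])

```text
time_s: 34.57
eef_pos: [511.3, 142.8, 286.6]
ee_rot: [-0.0, 1.0, -0.029, 0.002]
force: [-0.7, 0.0, -0.6]
grip_width: 0.901
grip_force: 0.0
```

Run:
```python
from h import *
s,im,d,P,c=wshot('w15')
k=(d>0); comps(P,k,zlo=27,zhi=60,box=(500,800,-420,420)); print('--'); comps(P,k,zlo=14,zhi=60,box=(500,800,-420,420),amin=100)
im2,d2=ctrl.capture('scene'); save('s2',im2,crop=(110,70,330,290),s=2.7)
```

```text
t 34.57 tcp [511.3 142.8 286.6] close deg -93.3 q6 1.68
c 611 290 size 100 x 64 long-axis -3.3 deg ztop 32
c 666 37 size 57 x 37 long-axis 8.7 deg ztop 44
c 677 -54 size 49 x 37 long-axis 9.5 deg ztop 44
--
c 608 293 size 150 x 129 long-axis -3.3 deg ztop 25
c 568 -220 size 43 x 7 long-axis 0.0 deg ztop 24
c 611 290 size 100 x 64 long-axis -3.4 deg ztop 32
c 671 -7 size 194 x 100 long-axis -80.5 deg ztop 25
c 666 37 size 57 x 37 long-axis 9.0 deg ztop 44
c 679 -53 size 53 x 37 long-axis 10.3 deg ztop 43
```

View pics/s2.png

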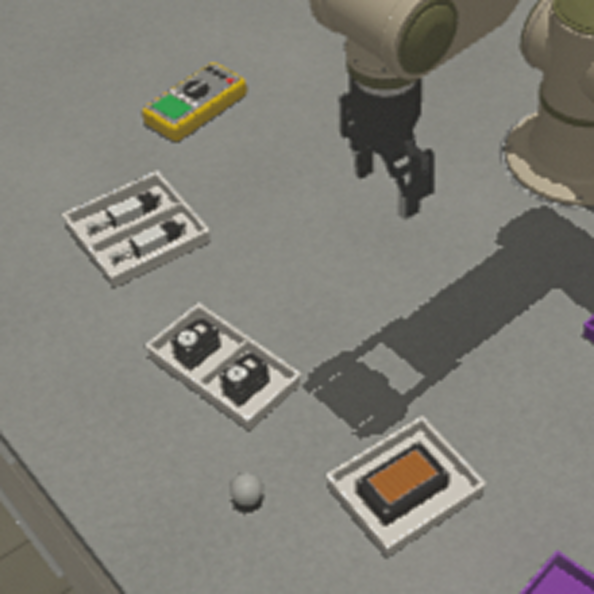

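The picture shows both actuators flat in their bays (around (130,225)), both servos upright (195,340) and (245,375), and the controller flat with its window up at (405,480). The ball (245,490) and multimeter (195,100) look undisturbed, and the arm is clear of everything. Handing in.

```bash
python3 -c "
from rig import ctrl
print(ctrl.finish_job())"
```

```text
the job is handed in; nothing more can be done
None
```

All five parts are in their white trays and the job was handed in at about 35 s; the last pictures showed every part seated as asked, and the ball and multimeter looked undisturbed.

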